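# Check the stool spindle's thread with the matching comb

## Robot

A 6-joint arm with a two-finger parallel gripper is mounted at the origin on the work surface. World frame = base frame: x ahead of the robot, y to its left, z up, the work surface at z = 0. Lengths are in m, angles in rad, forces in N, time in s.
With the tool pointing down it reaches from about 0.325 to 0.775 m from the base axis. Payload 5.5 kg.
Tool frame: the origin (TCP) lies at the very end of the fingers, on their centre line; the grasp point (between the pads) lies 19 mm behind it; z points along the fingers, x is the direction in which the jaws open and shut, and the axes are right-handed (so a half turn about z gives the same grasp; the last joint's range is limited). The gripper opens to 85 mm and grips with 20 to 120 N. Pads are 22 mm wide; open, the fingers measure 114 mm over their backs; the gripper's body (76 mm by 85 mm) begins 54 mm behind the grasp point. The pads swing forward as they close: fully open they stand 13 mm farther back than shut.
Start: joints at [1.059, 0.091, 1.231, -0, 1.82, -0.057], TCP at [0.264, 0.539, 0.231] pointing down, gripper open.
Joint ranges: [-2.87, 2.87], [-0.86, 2.18], [0.17, 2.46], [-1.51, 4.65], [0.06, 2.69], [-2.65, 2.65]. Speed limits (rad/s): [2.57, 2.57, 3.01, 3.14, 3.14, 3.14].

## Interface

Orientations are given as a 3x3 rotation matrix whose columns are the frame's x, y, z axes.
In Python, from workcell import env, eyes gives the robot as it stands.
- The arm moves only by the tool send_rows, never from a script. Its argument "rows" is a list of rows, each a list of 7 numbers: the shift along the tool's x, y, z in mm, then the turn, a rotation vector about the tool's x, y, z in degrees, then the gripper command: -1 is fully open, 1 is shut, values between are in proportion. In form: [[x, y, z, ax, ay, az, jaw], ...]. A call has 1 to 8 rows; each row is the pose to reach, as a shift and turn from the pose commanded when the call began, along the tool's axes at that moment; what a row does not reach only later rows make up. A row lasts 1/12 s, in which the tool goes at most 41.7 mm and 7.16 degrees, less where a joint would pass 70% of its speed; a pose out of reach is approached as far as the arm can. A call with a gripper value outside its range is refused whole. The fingers move at their own pace and stop on an object; "force" is the grip in N (left out, the last holds). Time passes only in rows, so rows that repeat a pose let the fingers close. It gives the time, the measured TCP pose, the force and the opening at its end, in the units of the state.
- env.observe(): the state, without advancing time (a new reading comes with each control period).
- eyes.camera(name): name is "scene" or "side" or "wrist"; returns a dict with "color" (384x512x3 uint8, blue, green, red), "camera_matrix" (3x3 intrinsics, pixels), "extrinsics" (4x4, takes a point from world to camera coordinates). Camera axes: x right, y up, looking along -z (the intrinsics and any distortion apply to the point x, -y, -z); pixel columns grow to the right and rows downward; lengths in m; the calibration is good to about 2 mm. The wrist camera is an equidistant fisheye: a pixel r from the principal point sees the ray r / f radians off the axis. A picture is of the moment at which its call begins. There is no depth.
- env.sign_off(): hands the job in, once; it reports no verdict.
The state is a dict: "time_s": time; "qpos": joint angles; "qd": joint speeds; "tau": joint torques, N m; "ee_pos": TCP position; "orientation": TCP orientation; "force": force on the tool from outside, world axes, zero at the start; "ft_torque": the same for the moment, N m; "gripper_width": opening from 0.0 (shut) to 1.0 (fully open).
Only numpy, scipy, OpenCV 4.12 (cv2) and the standard library are available. Lean on these libraries where they do the work, as an engineer would, in place of code of your own. Each camera call takes 0.05 s, during which the arm holds its last target.

## Task

Find out which of the two thread combs has the tooth spacing of the wooden stool spindle's thread, and gently set that comb astride the spindle, with a leg of each fork on either side, so that all its teeth drop fully into the thread and it sits flat along the spindle. Let go of it there, and leave the other comb where it stands.

Things in the scene. Friction and masses are not known exactly. Their poses are not given: they have to be found in the camera images.
- coarse_comb_grip (a point): Orange-finned comb, loose, 0.14 kg, on four steel feet; 84 mm long (x), 86 wide (y), 84 tall (z up). Point: centre of its upright grip fin (50 long, 12 thick in y, 38 tall), 65 above the feet. Below, a bar (underside 37 above the feet) has a row of 5 V teeth at 14 mm spacing along x, one straight below the point, tips 35 below it. A half turn about z leaves it the same.
- fine_comb_grip (a point): White-finned comb, loose, same sizes but 7 teeth at 8 mm spacing. Point: centre of its grip fin, 65 mm above the feet; x along the teeth, z up. On both combs a fork of two legs hangs at each end of the bar (x = +-37 mm), 51 mm free between the legs from the bar down to 10 mm above the feet, widening to 66 mm at the feet.
- spindle_mid (a point): Fixed level wooden screw, thread pitch 14 mm, crest dia. 40, root dia. 28. Point: on its axis (x), halfway, 46 above the board; along the top the V grooves' middles lie at x = 0, +-14, +-28.. Thread to x = +-67; blue end blocks from +-79, 64 tall; base plate 8 thick, 100 wide. Seated, the matching comb's fin centre is 49 mm above the axis; resting on crests, 55.
Not all that is in view belongs to the job. What is shaped like the part that bears coarse_comb_grip but red is not meant. Leave any turquoise look-alike of the part that bears spindle_mid alone.

How it is judged:
On the way:
1. the matching comb is lifted clear of the board (height (world z) of coarse_comb_grip above 0.12 m), for 0.1 s.
At the end, for the whole second after the job is handed in: The orange comb rests astride the spindle, released: fin centre 44 to 52 mm above the axis (teeth in the grooves), within 35 mm of the middle along it and 20 mm across, upright within 14 degrees, aligned within 11 degrees; the white comb within 20 mm of its start (z of coarse_comb_grip in the frame of spindle_mid between 0.044 and 0.052 m and x of coarse_comb_grip in the frame of spindle_mid between -0.035 and 0.035 m and y of coarse_comb_grip in the frame of spindle_mid between -0.02 and 0.02 m and angle between the x axis of coarse_comb_grip and the x axis of spindle_mid, either way round below 0.2 rad and angle between coarse_comb_grip's own z axis and vertical below 0.25 rad and linear speed of coarse_comb below 0.02 m/s and distance of fine_comb_grip from where it was at the start of the episode below 0.02 m); the robot touches nothing.
It fails at once if the comb is rammed or dropped onto the spindle (over 40 N) (contact force between coarse_comb and spindle above 40 N).
It fails at once if the other comb is moved by more than 30 mm (distance of fine_comb_grip from where it was at the start of the episode above 0.03 m).
It also fails if it takes over 35 s, if anything falls off the work surface, if the arm or the gripper's body presses on something with over 40 N, if the wrist force passes 120 N, or if a joint passes its speed limit or range.

## Working session

There is one attempt and no reset: what is moved stays moved. The work goes in short steps, Python scripts to look and compute and a tool call to move; the robot and the scene stay as the last step left them, time stands still between calls to the robot, and variables do not carry over. Pictures are saved under pics/ and viewed, and the job is handed in when it is done.

Besides the shell and the picture viewer there is one more tool, called after "Request:" by a JSON object that holds its "api" and its "payload", one argument or row to a line. send_rows: Moves the arm, as the interface text tells. Its arguments: {"type":"object","properties":{"rows":{"type":"array"},"force":{"type":"number"}},"required":["rows"]}

```bash
mkdir -p pics
cat > h.py <<'E'
import numpy as np, cv2
from workcell import env, eyes
def snap(n,f):
    c=eyes.camera(n); cv2.imwrite('pics/'+f+'.png',c['color']); np.savez('pics/'+f+'.npz',K=c['camera_matrix'],E=c['extrinsics'],img=c['color']); return c
def ray(c,u,v,fish=False):
    K=np.array(c['camera_matrix'] if 'camera_matrix' in c else c['K']);E=np.array(c['extrinsics'] if 'extrinsics' in c else c['E'])
    a=(u-K[0,2])/K[0,0];b=(v-K[1,2])/K[1,1]
    if fish:
        t=np.hypot(a,b);s=np.sin(t)/t if t>1e-9 else 1
        d=np.array([a*s,-b*s,-np.cos(t)])
    else: d=np.array([a,-b,-1])
    R=E[:3,:3];o=-R.T@E[:3,3];return o,R.T@d
def onz(c,u,v,z,fish=False):
    o,d=ray(c,u,v,fish);return o+d*(z-o[2])/d[2]
def proj(c,p,fish=False):
    K=np.array(c['camera_matrix'] if 'camera_matrix' in c else c['K']);E=np.array(c['extrinsics'] if 'extrinsics' in c else c['E'])
    q=E[:3,:3]@np.array(p)+E[:3,3];x,y,z=q[0],-q[1],-q[2]
    if fish:
        r=np.hypot(x,y);t=np.arctan2(r,z);s=t/r if r>0 else 0
        return K[0,0]*x*s+K[0,2],K[1,1]*y*s+K[1,2]
    return K[0,0]*x/z+K[0,2],K[1,1]*y/z+K[1,2]
def tri(l):
    A=np.zeros((3,3));B=np.zeros(3)
    for o,d in l:
        d=d/np.linalg.norm(d);P=np.eye(3)-np.outer(d,d);A+=P;B+=P@o
    return np.linalg.solve(A,B)
E
python3 - <<'E'
from h import *
for n in('scene','side','wrist'):
    c=snap(n,n+'0');print(n,np.round(c['camera_matrix'],1).tolist(),np.round(ray(c,256,192)[0],3))
s=env.observe();print(s)
E
```

```text
scene [[451.0, 0.0, 255.9], [0.0, 451.0, 187.1], [0.0, 0.0, 1.0]] [ 1.111 -0.397  0.815]
side [[376.6, 0.0, 254.0], [0.0, 376.6, 196.4], [0.0, 0.0, 1.0]] [ 0.399 -0.774  0.666]
wrist [[297.3, 0.0, 252.9], [0.0, 297.3, 190.9], [0.0, 0.0, 1.0]] [0.201 0.57  0.372]
{'time_s': 0.15, 'qpos': array([ 1.05932476e+00,  9.17082360e-02,  1.23161540e+00, -7.31053009e-06,
        1.81976446e+00, -5.67202384e-02]), 'qd': array([-0.00013069, -0.00041299, -0.00269763,  0.00031343,  0.00060774,
       -0.00212513]), 'tau': array([ 1.12921436e-03, -4.59374392e+01, -4.18525958e+01, -4.11663859e-05,
        9.55858617e-03, -8.60520231e-06]), 'ee_pos': array([0.26345928, 0.53883905, 0.23039377]), 'orientation': array([[ 4.39239996e-01,  8.98369467e-01, -7.25785013e-04],
       [ 8.98368519e-01, -4.39240589e-01, -1.30753607e-03],
       [-1.49344472e-03, -7.77002699e-05, -9.99998882e-01]]), 'force': array([-0.17750375,  0.17277683, -0.56305893]), 'ft_torque': array([ 0.01695396, -0.04246742,  0.0127613 ]), 'gripper_width': 1.0004007857992054}
```

View pics/scene0.png

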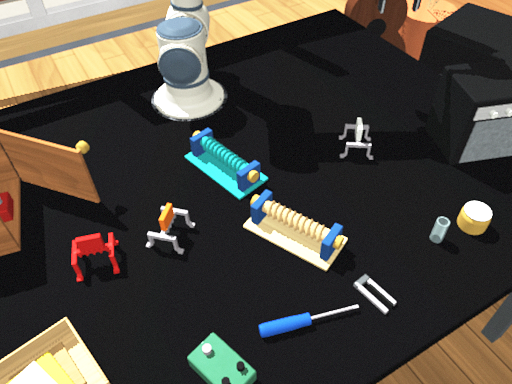

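View pics/side0.png

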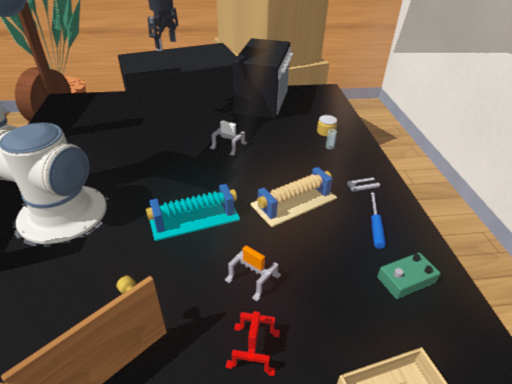

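View pics/wrist0.png

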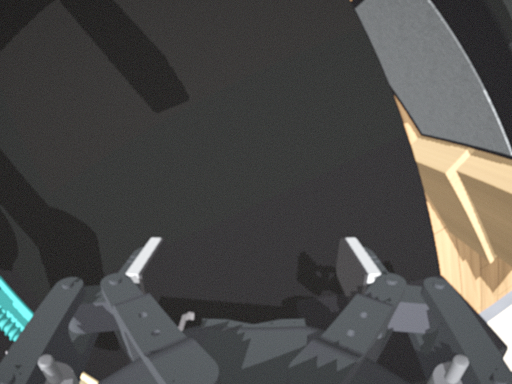

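Both views show the orange-finned comb at scene (167,219) / side (254,258), and the red look-alike at scene (95,245) / side (253,340). The white comb is at scene (358,133). The wooden spindle on its pale plate is at scene (297,222) / side (297,193), and the turquoise look-alike at scene (227,165). The orange comb (5 teeth at 14 mm) matches the 14 mm thread pitch. I'll confirm both in a crop.

Run:
```python
from h import *
a=np.load('pics/scene0.npz')['img'];b=np.load('pics/side0.npz')['img']
f=lambda i,x,y,w,h:cv2.resize(i[y:y+h,x:x+w],(400,300),interpolation=cv2.INTER_CUBIC)
im=np.vstack([np.hstack([f(a,130,195,80,60),f(a,236,185,116,87)]),np.hstack([f(b,214,236,80,60),f(b,240,160,104,78)])])
cv2.imwrite('pics/crop1.png',im)
C={}
for n in('scene','side'):
    c=dict(np.load(f'pics/{n}0.npz'));hsv=cv2.cvtColor(c['img'],cv2.COLOR_BGR2HSV)
    m=cv2.inRange(hsv,(8,200,120),(20,255,255))
    k,l,st,ce=cv2.connectedComponentsWithStats(m)
    print(n,'orange',[(st[i].tolist(),ce[i].round(1).tolist()) for i in range(1,k) if st[i,4]>40])
    m=cv2.inRange(hsv,(105,150,60),(125,255,255))
    k,l,st,ce=cv2.connectedComponentsWithStats(m)
    print(n,'blue',[(st[i].tolist(),ce[i].round(1).tolist()) for i in range(1,k) if st[i,4]>40])
```

```text
scene orange [([159, 205, 15, 25, 154], [166.4, 219.3])]
scene blue [([189, 127, 24, 30, 288], [199.1, 141.3]), ([237, 160, 24, 31, 320], [246.6, 175.1]), ([250, 189, 23, 35, 337], [260.0, 206.3]), ([320, 222, 23, 38, 353], [329.9, 241.4]), ([258, 312, 54, 26, 560], [284.2, 325.9])]
side orange [([242, 246, 23, 24, 323], [253.3, 257.0])]
side blue [([313, 168, 15, 12, 66], [319.0, 172.2]), ([219, 184, 14, 30, 166], [225.3, 194.6]), ([258, 188, 18, 15, 97], [265.5, 194.3]), ([149, 198, 15, 34, 246], [156.5, 213.4]), ([371, 214, 15, 35, 397], [377.6, 231.5])]
```

View pics/crop1.png

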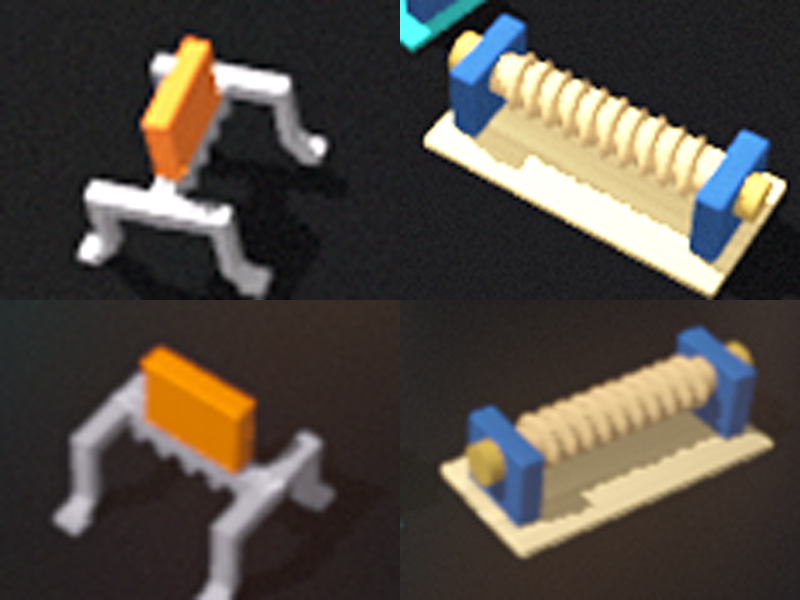

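The crop shows the orange fin on a coarse 5-tooth bar with four feet, and the tan spindle between blue blocks. Next I'll measure from the top-face corners: fin top at z=0.084, block tops at 0.064.

Run:
```python
from h import *
S=dict(np.load('pics/scene0.npz'));D=dict(np.load('pics/side0.npz'))
def go(c,pts,sc,off,z):
    P=np.array([onz(c,u/sc+off[0]-.5+.5/sc,v/sc+off[1]-.5+.5/sc,z)[:2] for u,v in pts]);return P
for nm,c,pts,sc,off in (('scene',S,[(187,36),(213,42),(178,127),(142,120)],5,(130,195)),('side',D,[(160,45),(254,102),(236,112),(141,52)],5,(214,236))):
    P=go(c,pts,sc,off,.084);print(nm,'fin',P.round(4).tolist(),P.mean(0).round(4),[round(float(np.linalg.norm(P[i]-P[i-1])),4) for i in range(4)])
for nm,c,A,B,sc,off in (('scene',S,[(108,14),(126,24),(70,70),(50,66)],[(348,130),(368,142),(320,195),(297,195)],400/116,(236,185)),('side',D,[(70,112),(90,107),(143,155),(120,162)],[(278,32),(297,27),(353,73),(330,80)],400/104,(240,160))):
    a=go(c,A,sc,off,.064);b=go(c,B,sc,off,.064)
    ma,mb=a.mean(0),b.mean(0);d=mb-ma
    print(nm,'blocks',ma.round(4),mb.round(4),'mid',((ma+mb)/2).round(4),np.linalg.norm(d).round(4),np.degrees(np.arctan2(d[1],d[0])).round(1),'sides',[round(float(np.linalg.norm(a[i]-a[i-1])),4) for i in range(4)],[round(float(np.linalg.norm(b[i]-b[i-1])),4) for i in range(4)])
# white comb rough
for c,p in((S,(358,127)),(D,(228,127))): print('white',onz(c,*p,.07).round(3))
```

```text
scene fin [[0.4441, -0.2449], [0.4532, -0.2366], [0.4898, -0.268], [0.4784, -0.2796]] [ 0.4664 -0.2573] [0.0488, 0.0124, 0.0483, 0.0163]
side fin [[0.4532, -0.2365], [0.488, -0.2717], [0.48, -0.2762], [0.445, -0.2396]] [ 0.4666 -0.256 ] [0.0088, 0.0495, 0.0091, 0.0507]
scene blocks [ 0.5231 -0.0528] [0.6854 0.023 ] mid [ 0.6043 -0.0149] 0.1792 25.0 sides [0.0593, 0.0149, 0.0543, 0.0134] [0.0613, 0.0146, 0.0522, 0.0137]
side blocks [ 0.5258 -0.0533] [0.685  0.0205] mid [ 0.6054 -0.0164] 0.1754 24.9 sides [0.0597, 0.0145, 0.0592, 0.0166] [0.0632, 0.0158, 0.0629, 0.019]
white [0.446 0.285 0.07 ]
white [0.45  0.284 0.07 ]
```

Measured positions agree between the two views to about 1.5 mm:
- **Fin:** centre (0.4665, -0.2567), yaw -45°, size 49×12.
- **Spindle:** mid (0.605, -0.0155), yaw 25°, block span 0.177.

Moving above the comb.

Request:
{"api": "send_rows", "payload": {
  "rows": [
    [-35,30,0,0,0,0,-1],
    [-60,50,0,0,0,0,-1],
    [-90,76,0,0,0,0,-1],
    [-120,102,0,0,0,0,-1],
    [-150,128,0,0,0,0,-1],
    [-180,154,0,0,0,0,-1],
    [-210,179,0,0,0,0,-1],
    [-240,204,0,0,0,0,-1]
  ],
  "force": 40
}}

```text
time_s: 0.82
ee_pos: [0.3413, 0.232, 0.231]
orientation: [[0.439, 0.899, 0.0], [0.899, -0.439, -0.0], [-0.0, 0.0, -1.0]]
force: [0.9, 0.3, 0.9]
gripper_width: 1.002
```

Request:
{"api": "send_rows", "payload": {
  "rows": [
    [-30,26,0,0,0,0,-1],
    [-60,51,0,0,0,0,-1],
    [-90,77,0,0,0,0,-1],
    [-120,102,0,0,0,0,-1],
    [-150,128,0,0,0,0,-1],
    [-180,153,0,0,0,0,-1],
    [-210,179,0,0,0,0,-1],
    [-240,204,0,0,0,0,-1]
  ]
}}

```text
time_s: 1.48
ee_pos: [0.4192, -0.0735, 0.2312]
orientation: [[0.44, 0.898, 0.0], [0.898, -0.44, 0.0], [0.0, 0.0, -1.0]]
force: [1.0, 0.3, -0.1]
gripper_width: 1.0
```

Request:
{"api": "send_rows", "payload": {
  "rows": [
    [-30,26,0,0,0,0,-1],
    [-60,51,0,0,0,3,-1],
    [-90,77,0,0,0,8,-1],
    [-115,97,10,0,0,13,-1],
    [-135,113,20,0,0,17,-1],
    [-145,122,30,0,0,19,-1],
    [-145,123,30,0,0,19,-1],
    [-145,123,30,0,0,19,-1]
  ]
}}

```text
time_s: 2.15
ee_pos: [0.4657, -0.2552, 0.2]
orientation: [[0.707, 0.707, -0.002], [0.707, -0.707, 0.002], [-0.0, -0.003, -1.0]]
force: [-0.1, 0.1, 1.4]
gripper_width: 1.002
```

Run:
```python
from h import *
c=snap('wrist','wrist1');snap('side','side1');snap('scene','scene1')
s=env.observe();print(s['time_s'],s['ee_pos'],s['orientation'].round(4),s['force'])
R=s['orientation'];print('shift',R.T@(np.array([.4665,-.2567,.052])-s['ee_pos'])*1000)
for p in [(.4665,-.2567,.084)]: print(proj(c,p,True))
```

```text
2.3 [ 0.46635432 -0.25446162  0.20238453] [[ 7.060e-01  7.082e-01  1.300e-03]
 [ 7.082e-01 -7.060e-01 -4.000e-04]
 [ 7.000e-04  1.200e-03 -1.000e+00]] [0.17908404 0.58778915 0.47650692]
shift [ -1.5819519    1.49882888 150.38547082]
(np.float64(251.69061939140565), np.float64(187.49559698797586))
```

View pics/wrist1.png

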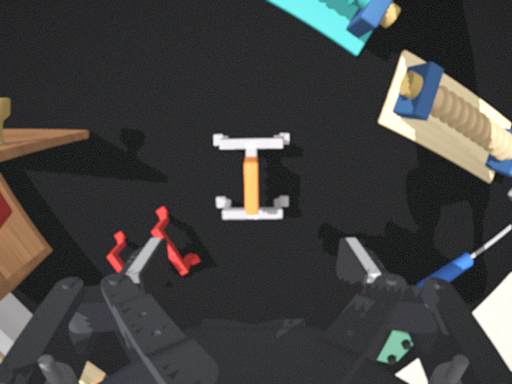

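The wrist view shows the orange fin at (251,185), upright in the image. The predicted position was (251.7,187.5), so alignment is good. Red comb at (150,245) may be close to the left finger, so I'll check its clearance.

Run:
```python
from h import *
c=dict(np.load('pics/wrist1.npz'));R=env.observe()['orientation'];t=np.array([.4665,-.2567,0])
hsv=cv2.cvtColor(c['img'],cv2.COLOR_BGR2HSV)
m=cv2.inRange(hsv,(8,180,80),(22,255,255));m[:, :230]=0;m[:,270:]=0;m[:140]=0;m[230:]=0
x,y,w,h=cv2.boundingRect(m);print(x,y,w,h)
for p in((251.3,y+h-.5),):
  pass
for v in (y,y+h): print('fin end', (R.T@(onz(c,251.3,v,.084,True)-t))[:2]*1000, (R.T@(onz(c,x+w/2,v,.084,True)-t))[:2]*1000)
for p in((163,208),(185,272),(197,261),(124,236),(116,270)):
  print(p,[((R.T@(onz(c,*p,z,True)-t))[:2]*1000).round() for z in(0,.045,.08)])
```

```text
0 0 0 0
fin end [   0.18706099 -168.62862545] [-293.48753024 -229.26180325]
fin end [   0.18706099 -168.62862545] [-293.48753024 -229.26180325]
(163, 208) [array([-112.,   49.]), array([-97.,  34.]), array([-85.,  21.])]
(185, 272) [array([-92., 142.]), array([-79., 114.]), array([-70.,  92.])]
(197, 261) [array([-73., 124.]), array([-63.,  98.]), array([-56.,  78.])]
(124, 236) [array([-173.,   90.]), array([-150.,   69.]), array([-132.,   53.])]
(116, 270) [array([-197.,  146.]), array([-171.,  117.]), array([-151.,   95.])]
```

Red is at least 80 mm out, so it's clear. Descending with the jaws partly closed, then gripping.

Request:
{"api": "send_rows", "payload": {
  "rows": [
    [-0.5,0,30,0,0,0,-0.3],
    [-0.5,0,60,0,0,0,-0.3],
    [-0.5,0,85,0,0,0,-0.3],
    [-0.5,0,108,0,0,0,-0.3],
    [-0.5,0,127,0,0,0,-0.3],
    [-0.5,0,140,0,0,0,-0.3],
    [-0.5,0,148,0,0,0,-0.3],
    [-0.5,0,148,0,0,0,-0.3]
  ]
}}

```text
time_s: 2.97
ee_pos: [0.4653, -0.2551, 0.0522]
orientation: [[0.707, 0.707, -0.001], [0.707, -0.707, 0.001], [-0.0, -0.002, -1.0]]
force: [-0.4, 0.7, 0.1]
gripper_width: 0.65
```

Request:
{"api": "send_rows", "payload": {
  "rows": [
    [0,0,0,0,0,0,0.2],
    [0,0,0,0,0,0,0.5],
    [0,0,0,0,0,0,0.7],
    [0,0,0,0,0,0,1],
    [0,0,0,0,0,0,1],
    [0,0,0,0,0,0,1],
    [0,0,0,0,0,0,1],
    [0,0,0,0,0,0,1]
  ],
  "force": 40
}}

```text
time_s: 3.63
ee_pos: [0.4662, -0.2566, 0.0546]
orientation: [[0.708, 0.706, 0.002], [0.706, -0.708, -0.001], [0.0, 0.002, -1.0]]
force: [-0.7, -1.5, 6.2]
gripper_width: 0.131
```

Run:
```python
from h import *
c=snap('side','side2');s=env.observe();print(s['time_s'],s['ee_pos'],s['force'],s['gripper_width'])
cv2.imwrite('pics/side2c.png',cv2.resize(c['color'][150:330,160:400],(720,540),interpolation=cv2.INTER_CUBIC))
```

```text
3.6833 [ 0.46619997 -0.25665185  0.0545841 ] [-1.24113994 -1.12228772  4.58774764] 0.1345818318800812
```

View pics/side2c.png

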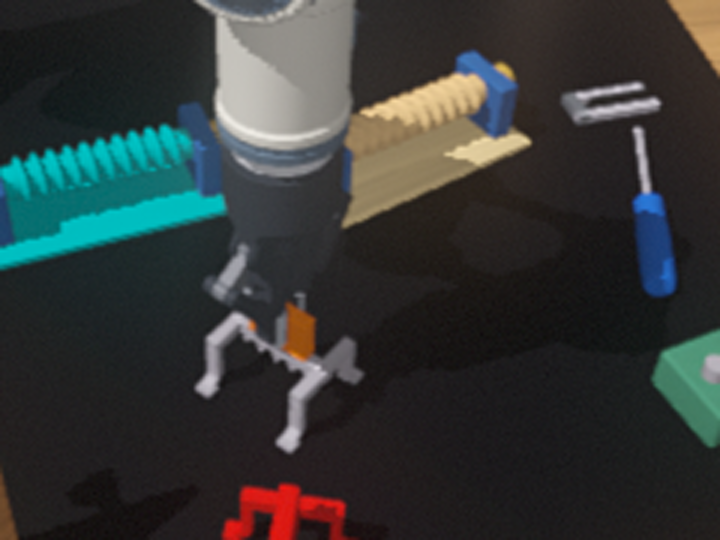

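The fin is gripped at about 11.4 mm. Lifting.

Request:
{"api": "send_rows", "payload": {
  "rows": [
    [0,0,-10,0,0,0,1],
    [0,0,-30,0,0,0,1],
    [0,0,-55,0,0,0,1],
    [0,0,-80,0,0,0,1],
    [0,0,-110,0,0,0,1],
    [0,0,-130,0,0,0,1],
    [0,0,-145,0,0,0,1],
    [0,0,-150,0,0,0,1]
  ],
  "force": 40
}}

```text
time_s: 4.35
ee_pos: [0.4664, -0.2563, 0.2066]
orientation: [[0.708, 0.706, 0.004], [0.706, -0.708, -0.002], [0.001, 0.004, -1.0]]
force: [0.4, -0.2, -1.8]
gripper_width: 0.132
```

Run:
```python
from h import *
s=env.observe();print(s['time_s'],s['ee_pos'],s['force'],s['gripper_width'])
R=s['orientation'];print('shift',R.T@(np.array([.605,-.0155,s['ee_pos'][2]])-s['ee_pos'])*1000)
print(np.degrees(np.arctan2(R[1,0],R[0,0])))
```

```text
4.35 [ 0.46635132 -0.25632267  0.20661015] [ 0.4437233  -0.24570781 -1.80921902] 0.13171523135850813
shift [ 2.68263702e+02 -7.24817197e+01  2.13921001e-02]
44.95020445724184
```

Request:
{"api": "send_rows", "payload": {
  "rows": [
    [20,-5,0,0,0,-4,1],
    [50,-14,0,0,0,-10,1],
    [85,-23,0,0,0,-16,1],
    [120,-32,0,0,0,-22,1],
    [155,-42,0,0,0,-28,1],
    [190,-51,0,0,0,-34,1],
    [220,-59,0,0,0,-40,1],
    [245,-66,0,0,0,-46,1]
  ]
}}

```text
time_s: 5.02
ee_pos: [0.5928, -0.0338, 0.2016]
orientation: [[-0.023, 1.0, -0.002], [1.0, 0.023, 0.001], [0.001, -0.002, -1.0]]
force: [-0.4, 0.1, -1.9]
gripper_width: 0.13
```

Run:
```python
from h import *
s=env.observe();print(s['time_s'],s['ee_pos'],s['force'],s['gripper_width'])
R=s['orientation'];print('shift',R.T@(np.array([.605,-.0155,s['ee_pos'][2]])-s['ee_pos'])*1000)
print(np.degrees(np.arctan2(R[1,0],R[0,0])))
```

```text
5.0167 [ 0.59280164 -0.03376339  0.2016308 ] [-0.35774932  0.10525124 -1.91133976] 0.1298540591922939
shift [ 1.79771823e+01  1.26163516e+01 -1.33608167e-02]
91.32159822220471
```

Request:
{"api": "send_rows", "payload": {
  "rows": [
    [5,3,5,0,0,-5,1],
    [10,7,10,0,0,-10,1],
    [15,10,20,0,0,-15,1],
    [18,12,30,0,0,-20,1],
    [19,12,35,0,0,-24,1],
    [19,12,35,0,0,-24,1],
    [19,12,35,0,0,-24,1],
    [19,12,35,0,0,-24,1]
  ]
}}

```text
time_s: 5.68
ee_pos: [0.6041, -0.0172, 0.1682]
orientation: [[-0.42, 0.908, -0.0], [0.908, 0.42, 0.0], [0.0, -0.0, -1.0]]
force: [-0.5, 0.8, -1.6]
gripper_width: 0.136
```

Run:
```python
from h import *
for n in('scene','side','wrist'): snap(n,n+'3')
f=lambda n,x,y,w,h:cv2.resize(np.load(f'pics/{n}3.npz')['img'][y:y+h,x:x+w],(400,600),interpolation=cv2.INTER_CUBIC)
cv2.imwrite('pics/crop3.png',np.hstack([f('scene',220,110,140,210),f('side',230,70,120,180)]))
for _ in range(1):
  s=env.observe();print(s['time_s'],s['ee_pos'],s['force'],s['gripper_width'])
R=s['orientation'];print('shift',R.T@(np.array([.605,-.0155,s['ee_pos'][2]])-s['ee_pos'])*1000)
print(np.degrees(np.arctan2(R[1,0],R[0,0])))
```

```text
5.8333 [ 0.60434261 -0.0172831   0.16891816] [-0.35119649  0.20592713 -1.34722584] 0.1313204995609637
shift [1.34128714e+00 1.34630745e+00 4.67815416e-04]
114.86915589857985
```

View pics/crop3.png

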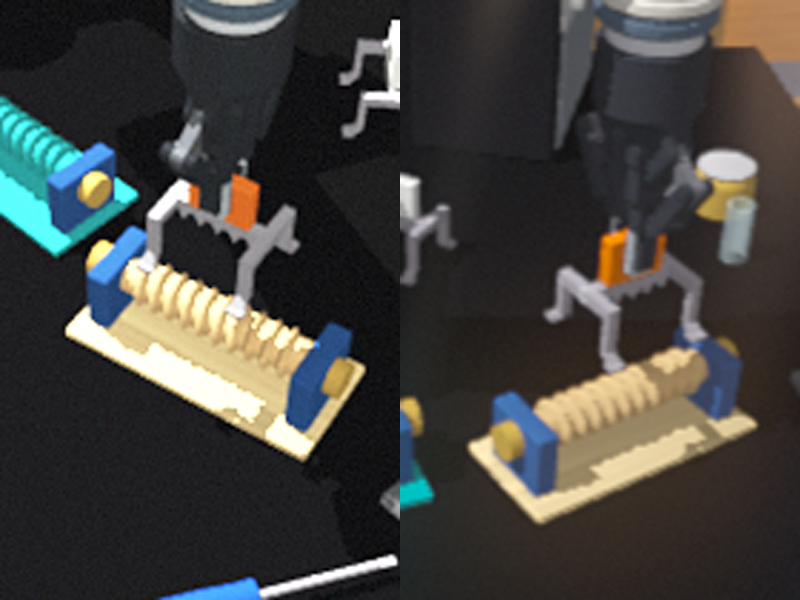

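View pics/wrist3.png

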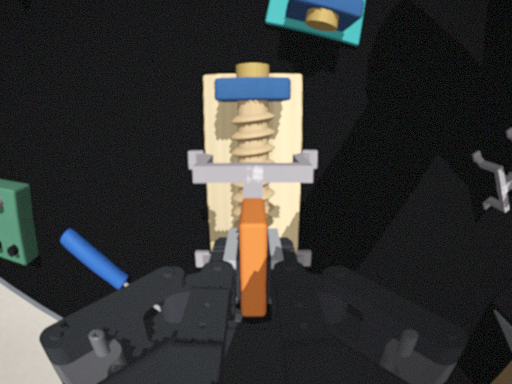

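The scene view shows the comb hanging upright over the spindle. In the wrist view the fin (253,255) lies on the spindle axis (column 253). Next I need the offset along the axis, so I'll enlarge.

Run:
```python
from h import *
f=lambda n,x,y,w,h:cv2.resize(np.load(f'pics/{n}.npz')['img'][y:y+h,x:x+w],(400,300),interpolation=cv2.INTER_CUBIC)
cv2.imwrite('pics/crop4.png',np.vstack([np.hstack([f('scene3',275,160,60,45),f('side3',275,130,80,60)]),np.hstack([f('wrist1',211,140,80,60),f('wrist1',211,180,80,60)])]))
```

```text
(no output)
```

View pics/crop4.png

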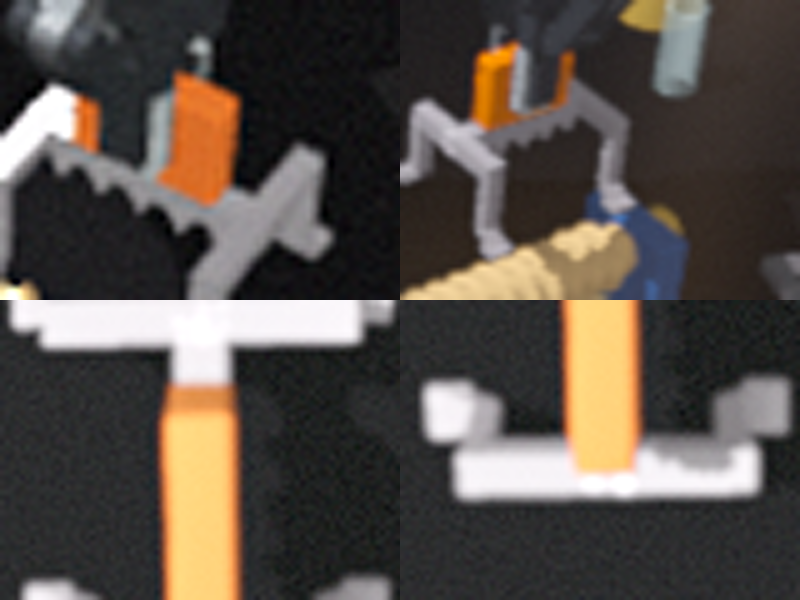

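Run:
```python
from h import *
S=dict(np.load('pics/scene3.npz'));D=dict(np.load('pics/side3.npz'))
th=np.radians(25);ex=np.array([np.cos(th),np.sin(th),0]);ey=np.array([-np.sin(th),np.cos(th),0])
c=np.array([.605,-.0155,.180])
for x in(-25,25):
  for y in(-6,6):
    for z in(-19,19):
      p=c+ex*x/1e3+ey*y/1e3+np.array([0,0,z/1e3])
      a=proj(S,p);b=proj(D,p)
      print(x,y,z,'sceneCrop',((np.array(a)+.5-[275,160])*6.667).round(),'sideCrop',((np.array(b)+.5-[275,130])*5).round())
# sensitivity: pixel per mm along axis
for nm,C,s in(('scene',S,6.667),('side',D,5)):
  print(nm,[((np.array(proj(C,c+d*.01))-np.array(proj(C,c)))*s/10).round(2) for d in(ex,ey,np.array([0,0,1]))])
# groove phase on first pictures: scan along top line of spindle
for n in('scene0','side0'):
  C=dict(np.load(f'pics/{n}.npz'));g=cv2.cvtColor(C['img'],cv2.COLOR_BGR2GRAY).astype(np.float32)
  m=np.array([.605,-.0155,0])
  xs=np.arange(-70,70.5,1.);best=[]
  for (yy,zz) in ((0,.064),(-.008,.062) ):
    P=np.array([proj(C,m+ex*x/1e3+ey*yy+np.array([0,0,zz])) for x in xs],np.float32)
    v=cv2.remap(g,P[:,:1].copy(),P[:,1:].copy(),cv2.INTER_LINEAR)[:,0]
    k=(abs(xs)<56);w=v-v[k].mean()
    F=(w[k]*np.exp(-2j*np.pi*xs[k]/14)).sum();print(n,yy,'bright-phase x=',(-np.angle(F)/(2*np.pi)*14).round(1)*-1 if 0 else round(float(np.angle(np.conj(F))/(2*np.pi)*14),1),'amp',abs(F)/k.sum())
```

```text
-25 -6 -19 sceneCrop [ 75. 139.] sideCrop [ 84. 132.]
-25 -6 19 sceneCrop [79. 48.] sideCrop [91. 65.]
-25 6 -19 sceneCrop [ 96. 115.] sideCrop [ 70. 120.]
-25 6 19 sceneCrop [101.  25.] sideCrop [76. 53.]
25 -6 -19 sceneCrop [218. 205.] sideCrop [166. 104.]
25 -6 19 sceneCrop [226. 115.] sideCrop [175.  36.]
25 6 -19 sceneCrop [238. 181.] sideCrop [152.  92.]
25 6 19 sceneCrop [247.  91.] sideCrop [159.  25.]
scene [array([2.91, 1.33]), array([ 1.73, -1.97]), array([ 0.18, -2.39])]
side [array([ 1.65, -0.56]), array([-1.24, -0.95]), array([ 0.19, -1.78])]
scene0 0 bright-phase x= 3.9 amp 18.000156982253543
scene0 -0.008 bright-phase x= 4.1 amp 13.373738878347016
side0 0 bright-phase x= -6.6 amp 2.40284259225072
side0 -0.008 bright-phase x= -6.1 amp 1.1785464515481492
```

The comb's predicted corners match the picture within about 2 mm. Descending, first to about 7 mm above crest contact.

Request:
{"api": "send_rows", "payload": {
  "rows": [
    [0,0.5,12,0,0,0,1],
    [0.5,1,26,0,0,0,1],
    [0.5,1,40,0,0,0,1],
    [0.5,1,52,0,0,0,1],
    [0.5,1,61,0,0,0,1],
    [0.5,1,67,0,0,0,1],
    [0.5,1,70,0,0,0,1],
    [0.5,1,70,0,0,0,1]
  ]
}}

```text
time_s: 6.5
ee_pos: [0.6045, -0.0162, 0.0973]
orientation: [[-0.422, 0.907, -0.001], [0.907, 0.422, 0.0], [0.001, -0.001, -1.0]]
force: [-0.1, -0.4, -1.4]
gripper_width: 0.133
```

Run:
```python
from h import *
for n in('scene','side','wrist'): snap(n,n+'5')
f=lambda n,x,y,w,h:cv2.resize(np.load(f'pics/{n}5.npz')['img'][y:y+h,x:x+w],(400,300),interpolation=cv2.INTER_CUBIC)
cv2.imwrite('pics/crop5.png',np.hstack([f('scene',250,170,100,75),f('side',245,150,100,75)]))
cv2.imwrite('pics/crop5w.png',f('wrist',150,50,200,150))
s=env.observe();print(s['time_s'],s['ee_pos'],s['force'],s['gripper_width'])
R=s['orientation'];print('shift',R.T@(np.array([.605,-.0155,s['ee_pos'][2]])-s['ee_pos'])*1000)
```

```text
6.65 [ 0.60536222 -0.01625019  0.09923694] [ 0.03982335 -0.24241848 -1.17517098] 0.1293728436588939
shift [ 8.32969138e-01 -1.21218595e-02 -6.41737150e-04]
```

View pics/crop5.png

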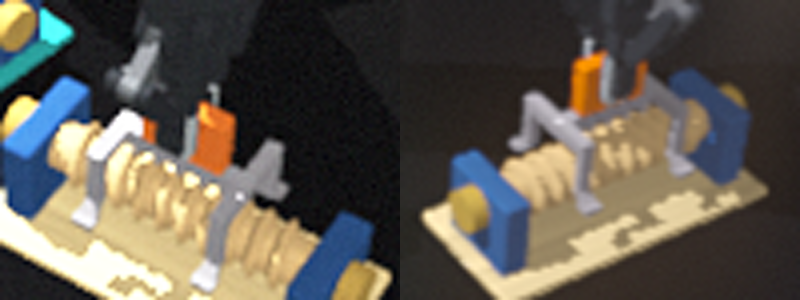

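View pics/crop5w.png

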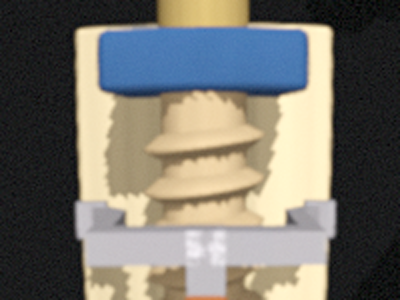

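The legs straddle the spindle on both sides: scene crop feet at (85,215) and (205,275), and the wrist view is centred. Lowering at 1 mm per row while watching the force.

Request:
{"api": "send_rows", "payload": {
  "rows": [
    [0,0,1,0,0,0,1],
    [0,0,2,0,0,0,1],
    [0,0,3,0,0,0,1],
    [0,0,4,0,0,0,1],
    [0,0,5,0,0,0,1],
    [0,0,6,0,0,0,1],
    [0,0,7,0,0,0,1],
    [0,0,7,0,0,0,1]
  ]
}}

```text
time_s: 7.32
ee_pos: [0.6047, -0.0162, 0.0909]
orientation: [[-0.422, 0.907, -0.0], [0.907, 0.422, 0.0], [0.0, -0.0, -1.0]]
force: [0.0, -0.0, -1.4]
gripper_width: 0.133
```

Request:
{"api": "send_rows", "payload": {
  "rows": [
    [0,0,0.5,0,0,0,1],
    [0,0,1,0,0,0,1],
    [0,0,1.5,0,0,0,1],
    [0,0,2,0,0,0,1],
    [0,0,2.5,0,0,0,1],
    [0,0,3,0,0,0,1]
  ]
}}

```text
time_s: 7.82
ee_pos: [0.6049, -0.0162, 0.0882]
orientation: [[-0.422, 0.907, -0.0], [0.907, 0.422, -0.0], [0.0, -0.0, -1.0]]
force: [-0.1, 0.5, -1.4]
gripper_width: 0.129
```

Request:
{"api": "send_rows", "payload": {
  "rows": [
    [0,0,0.4,0,0,0,1],
    [0,0,0.8,0,0,0,1],
    [0,0,1.2,0,0,0,1],
    [0,0,1.6,0,0,0,1],
    [0,0,2,0,0,0,1]
  ]
}}

```text
time_s: 8.23
ee_pos: [0.6048, -0.0162, 0.0862]
orientation: [[-0.422, 0.907, -0.0], [0.907, 0.422, -0.0], [0.0, -0.0, -1.0]]
force: [-0.1, 0.1, -1.7]
gripper_width: 0.134
```

Request:
{"api": "send_rows", "payload": {
  "rows": [
    [0,0,0.4,0,0,0,1],
    [0,0,0.8,0,0,0,1],
    [0,0,1.2,0,0,0,1],
    [0,0,1.5,0,0,0,1]
  ]
}}

```text
time_s: 8.57
ee_pos: [0.6049, -0.0162, 0.0848]
orientation: [[-0.422, 0.907, 0.0], [0.907, 0.422, -0.0], [-0.0, 0.0, -1.0]]
force: [-0.5, 0.7, -0.3]
gripper_width: 0.133
```

Request:
{"api": "send_rows", "payload": {
  "rows": [
    [0,0,0.3,0,0,0,1],
    [0,0,0.6,0,0,0,1],
    [0,0,0.6,0,0,0,1]
  ]
}}

```text
time_s: 8.82
ee_pos: [0.6049, -0.0162, 0.0847]
orientation: [[-0.422, 0.907, 0.0], [0.907, 0.422, -0.0], [-0.0, 0.0, -1.0]]
force: [-2.3, 1.0, 1.6]
gripper_width: 0.131
```

Request:
{"api": "send_rows", "payload": {
  "rows": [
    [0,0,0.3,0,0,0,1],
    [0,0,0.6,0,0,0,1],
    [0,0,0.6,0,0,0,1]
  ]
}}

```text
time_s: 9.07
ee_pos: [0.605, -0.0162, 0.0846]
orientation: [[-0.422, 0.907, 0.001], [0.907, 0.422, -0.0], [-0.0, 0.001, -1.0]]
force: [-3.1, -0.1, 5.3]
gripper_width: 0.134
```

Contact at TCP z≈0.0847, force 5 N, with a slight push toward -x along the spindle. One flank is touching, so I'll ease 1 mm that way and see whether it drops.

Request:
{"api": "send_rows", "payload": {
  "rows": [
    [0,-0.4,0,0,0,0,1],
    [0,-0.8,0,0,0,0,1],
    [0,-1.2,0,0,0,0,1],
    [0,-1.2,0,0,0,0,1]
  ]
}}

```text
time_s: 9.4
ee_pos: [0.6048, -0.0163, 0.0846]
orientation: [[-0.422, 0.907, 0.003], [0.907, 0.422, 0.001], [-0.001, 0.003, -1.0]]
force: [0.7, 2.7, 6.0]
gripper_width: 0.128
```

Run:
```python
from h import *
for n in('scene','side'): snap(n,n+'6')
f=lambda n,x,y,w,h:cv2.resize(np.load(f'pics/{n}6.npz')['img'][y:y+h,x:x+w],(400,300),interpolation=cv2.INTER_CUBIC)
cv2.imwrite('pics/crop6.png',np.hstack([f('scene',260,180,80,60),f('side',255,155,80,60)]))
s=env.observe();print(s['time_s'],s['ee_pos'],s['force'],s['ft_torque'])
```

```text
9.5 [ 0.6047638  -0.0163211   0.08463818] [2.16228489 2.07505972 5.7782218 ] [ 0.38392226 -0.21800187 -0.02754033]
```

View pics/crop6.png

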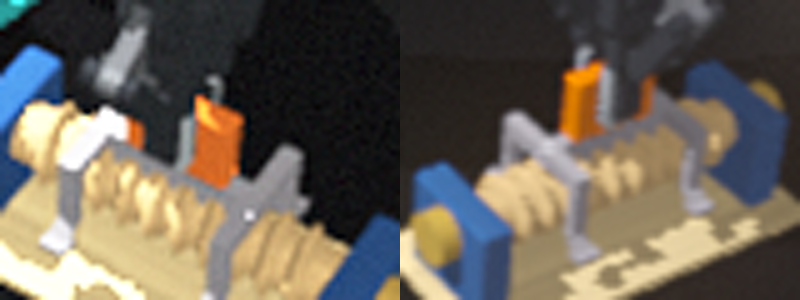

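Now the side force reverses, so the comb is trapped by both flanks. At the grasp the TCP sat at 0.0546 with fin centre at 0.065. So TCP 0.0846 means fin centre ≈0.095, which is exactly seated (46+49). I'll relax the load and open.

Request:
{"api": "send_rows", "payload": {
  "rows": [
    [0,0.6,-0.5,0,0,0,1],
    [0,0.6,-1,0,0,0,1],
    [0,0.6,-1,0,0,0,1],
    [0,0.6,-1,0,0,0,0.6],
    [0,0.6,-1,0,0,0,0.4],
    [0,0.6,-1,0,0,0,0.2],
    [0,0.6,-1,0,0,0,0],
    [0,0.6,-1,0,0,0,0]
  ],
  "force": 20
}}

```text
time_s: 10.17
ee_pos: [0.604, -0.0166, 0.0841]
orientation: [[-0.422, 0.907, -0.001], [0.907, 0.422, -0.0], [0.0, -0.001, -1.0]]
force: [-1.0, 0.6, 0.0]
gripper_width: 0.496
```

Request:
{"api": "send_rows", "payload": {
  "rows": [
    [0,0,-3,0,0,0,0],
    [0,0,-10,0,0,0,0],
    [0,0,-25,0,0,0,0],
    [0,0,-45,0,0,0,0],
    [0,0,-75,0,0,0,0],
    [0,0,-105,0,0,0,0],
    [0,0,-120,0,0,0,0],
    [0,0,-120,0,0,0,0]
  ]
}}

```text
time_s: 10.83
ee_pos: [0.606, -0.0166, 0.2112]
orientation: [[-0.422, 0.907, 0.009], [0.907, 0.422, -0.001], [-0.005, 0.008, -1.0]]
force: [-0.1, -0.2, 0.1]
gripper_width: 0.5
```

Run:
```python
from h import *
for n in('scene','side','wrist'): snap(n,n+'7')
f=lambda n,x,y,w,h:cv2.resize(np.load(f'pics/{n}7.npz')['img'][y:y+h,x:x+w],(400,300),interpolation=cv2.INTER_CUBIC)
cv2.imwrite('pics/crop7.png',np.vstack([np.hstack([f('scene',260,180,80,60),f('side',255,155,80,60)]),np.hstack([f('wrist',150,90,200,150),f('side',180,90,160,120)])]))
s=env.observe();print(s['time_s'],s['ee_pos'],s['force'])
th=np.radians(25);ex=np.array([np.cos(th),np.sin(th),0]);ey=np.array([-np.sin(th),np.cos(th),0])
c=np.array([.605,-.0155,.095])
for n,(ox,oy) in(('scene7',(260,180)),('side7',(255,155))):
  C=dict(np.load(f'pics/{n}.npz'))
  print(n,[((np.array(proj(C,c+ex*x/1e3+ey*y/1e3+np.array([0,0,.019])))+.5-[ox,oy])*5).round().tolist() for x,y in((-25,-6),(-25,6),(25,6),(25,-6))])
```

```text
10.9833 [ 0.60412421 -0.01643515  0.20383769] [-0.75033495 -0.47871953 -0.55825535]
scene7 [[128.0, 82.0], [143.0, 65.0], [245.0, 114.0], [231.0, 132.0]]
side7 [[177.0, 86.0], [163.0, 74.0], [242.0, 45.0], [257.0, 57.0]]
```

View pics/crop7.png

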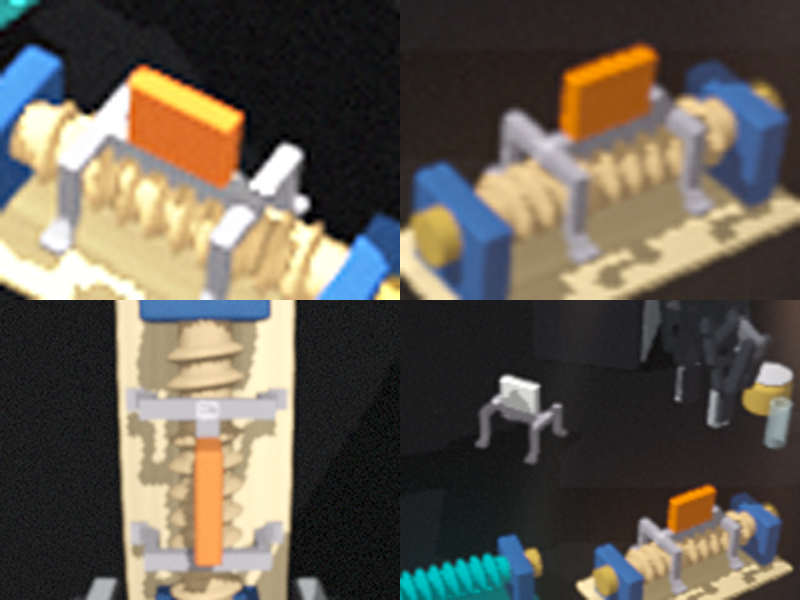

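After release, the fin-top corners match the seated prediction within about 1 mm: scene crop (130,85), (243,112) and side crop (177,85), (257,58). Resting on crests would shift them about 11 px. The gripper is clear and the white comb is untouched, so I'm handing in.

Run:
```python
from h import *
S=[dict(np.load(f'pics/side{i}.npz'))['img'][110:160,200:250].astype(int) for i in(0,7)]
print('white comb diff',np.abs(S[0]-S[1]).mean())
s=env.observe();print(s['time_s'],np.abs(s['qd']).max())
print(env.sign_off())
```

```text
white comb diff 5.896133333333333
10.9833 0.027219300061207697
the job is handed in; nothing more can be done
None
```

The orange comb (14 mm teeth, matching the spindle's 14 mm thread) is set astride the wooden spindle and released. I handed the job in at about 11 s of the 35 s allowed; no verdict was reported.

- **Lift:** I gripped the orange comb by its fin and lifted it about 150 mm, well over the 0.12 m mark. I then turned it 70° and lowered it over the spindle in small steps.
- **Force:** The largest wrist force I read while seating it was about 6 N, against the 40 N limit. The readings were taken between moves, not continuously.
- **Seating:** After release, the fin-top corners in the scene and side pictures mostly match the seated position (fin centre 49 mm above the axis) to about 1 mm, with one corner reading about 3 mm off sideways along the fin. If the comb were resting on the crests it would sit 6 mm higher, which the pictures rule out. The legs are on both sides of the spindle, and the comb looks level and aligned.
- **One measurement that disagreed:** The comb made contact about 2 mm higher than I expected. The arm's height reading when I gripped the fin explains it, and that reading puts the fin at the seated height.
- **Other comb:** I went nowhere near the white comb and it looks unmoved. I did not re-measure its position: the picture difference around it was 5.9 grey levels, and I had no comparison value to judge that against.
- **At hand-in:** The gripper was about 100 mm clear of the comb and touching nothing.

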